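Put the bench kit back into its foam inlays

TASK

Tidy the bench kit away: put the roll of masking tape, the ball bearing, the cork sanding block and the notched wooden stop each into the black foam inlay whose yellow recess has its shape and size. Each must end lying flat on the floor of its own recess, the same way up as now, and be let go.

Things in the scene. Friction and masses are not known exactly. Their poses are not given: they have to be found in the camera images.
- tape_roll: Loose roll of cream masking tape lying flat: a ring 105 mm across outside, with a 66 mm hole, 25 mm high; its 19 mm thick wall can be gripped with one finger in the hole. About 0.11 kg. Origin: centre of the underside (middle of the hole, at table height); z up.
- ball_bearing: Loose steel ball bearing lying flat, a ring 42 mm across outside and 12 mm high (its small bore counts as closed). About 0.11 kg. Origin: centre of the underside; z up.
- sanding_cork: Loose reddish-brown plain cork sanding block, 58 x 95 x 27 mm (x, y, z). About 0.07 kg. Origin: centre of the underside; y along its length, z up.
- notched_stop: Loose grey-brown hardwood stop block with a notch in its top, 40 x 100 x 31 mm (x, y, z); in the notch, from y = -22 to +12 mm, it is only 16 mm high. About 0.14 kg. Origin: centre of the underside; y along its length, z up.
- press_knob (a point): Obstacle, not part of the job: centre of the black ball knob (28 mm) at the free end of the lever of the grey arbor press that stands fixed behind the work; from here the lever slopes down and away from the robot to the press. Swing arm and load past on the robot's side of it.
- inlay_tape: Fixed black foam inlay, 133 x 133 mm, 7 mm high, lying on the table, with one large round (121 mm) recess in its middle: 4 mm deep, bright yellow floor 3 mm above the table. It takes the roll of masking tape. Origin: centre of the underside, below the recess's centre; z up.
- inlay_bearing: Fixed black foam inlay, 82 x 82 mm, 7 mm high, lying on the table, with one small round (58 mm) recess in its middle: 4 mm deep, bright yellow floor 3 mm above the table. It takes the ball bearing. Origin: centre of the underside, below the recess's centre; z up.
- inlay_sanding: Fixed black foam inlay, 92 x 129 mm (x, y), 7 mm high, lying on the table, with one broad rectangular (74 x 111 mm) recess in its middle: 4 mm deep, bright yellow floor 3 mm above the table. It takes the cork sanding block. Origin: centre of the underside, below the recess's centre; z up; y along the recess's long side.
- inlay_stop: Fixed black foam inlay, 74 x 134 mm (x, y), 7 mm high, lying on the table, with one narrow rectangular (56 x 116 mm) recess in its middle: 4 mm deep, bright yellow floor 3 mm above the table. It takes the notched stop block. Origin: centre of the underside, below the recess's centre; z up; y along the recess's long side.
Things that resemble listed ones, but are neither listed nor needed, are in the scene too. Of the things that look like the tape_roll, the larger one is meant.

How it is judged:
By the outcome, as a careful person would: the job done as asked, in the order asked, and still so for the second after the job is handed in, with the robot touching nothing.
It also fails if it takes over 112 s, if anything falls off the work surface, if the arm or the gripper's body presses on something with over 40 N, if the wrist force passes 120 N, or if a joint passes its speed limit or range.

ROBOT

A 6-joint arm with a two-finger parallel gripper is mounted at the origin on a cart in front of the work surface, level with it; the furniture and walls round the work are solid. World frame = base frame: x ahead of the robot, y to its left, z up, the work surface at z = 0. Lengths are in mm, angles in rad, forces in N, time in s.
With the tool pointing down it reaches from about 300 to 775 mm from the base axis. Payload 14.6 kg.
Tool frame: the origin (TCP) lies at the very end of the fingers, on their centre line; the grasp point (between the pads) lies 19 mm behind it; z points along the fingers, y is the line along which they close (so a half turn about z gives the same grasp; the last joint's range is limited). The gripper opens to 94 mm and grips with 3 to 60 N. Pads are 16 mm wide; open, the fingers measure 119 mm over their backs; the gripper's body (75 mm by 177 mm) begins 78 mm behind the grasp point.
Start: joints at [-1.273, 0.3, 1.521, -0, 1.321, -0.067], TCP at [196.212, -513.8, 205.446] pointing down, gripper open.
Joint ranges: [-3.03, 3.03], [-0.79, 2.21], [0.23, 2.52], [-1.04, 4.18], [0, 3.07], [-2.55, 2.55]. Speed limits (rad/s): [2.22, 2.22, 2.57, 3.14, 3.14, 3.14].

INTERFACE

Orientations are given as [roll, pitch, yaw] about the fixed x, y, z axes, in that order (R = Rz(yaw) Ry(pitch) Rx(roll)).
In Python, from cell import manip, camera, get_calibration gives the robot as it stands. The module is installed in compiled form; this text tells all that it offers.
- The arm moves only by the tool jog_arm, never from a script. Its argument "plan" is one flat list of numbers, 6 for each row, row after row: the shift along the world's x, y, z in m, then the turn, a rotation vector about the world's x, y, z in degrees. A call has 1 to 20 rows; each row is the pose to reach, as a shift and turn from the pose commanded when the call began; what a row does not reach only later rows make up. A row lasts 1/10 s, in which the tool goes at most 50 mm and 8.59 degrees, less where a joint would pass 70% of its speed; a pose out of reach is approached as far as the arm can. A call with a gripper value outside its range is refused whole. "claw" is the finger opening in m, from 0 to 0.094, set as the call begins (left out, the last holds). The fingers move at their own pace and stop on an object; "force" is the grip in N (left out, the last holds). Time passes only in rows, so rows that repeat a pose let the fingers close. It gives the time, the measured TCP pose, the force, the opening and the grip force at its end, in the units of the state.
- manip.read_state(): the state, without advancing time (a new reading comes with each control period).
- camera(name): name is "scene" or "side" or "wrist"; returns (picture, depth): 400x640x3 uint8, red, green, blue; 400x640 float32, mm along the optical axis (not along the pixel's ray), 0 where there is no reading.
- get_calibration(name): a dict with "fx", "fy", "cx", "cy" (pixels), "origin" and "attitude" of the camera in the world. Camera axes: x right, y down, z forward; pixel columns grow to the right and rows downward; lengths in mm; the calibration is good to about 2 mm. A picture is of the moment at which its call begins: read the wrist's pose just before it. get_calibration takes no time and is no camera call; for the wrist camera it gives the pose at the moment of the call.
- manip.sign_off(): hands the job in; it is judged then, once.
The state is a dict: "clock": time; "joints": joint angles; "qd": joint speeds; "effort": joint torques, N m; "eef_pos": TCP position; "eef_rot": TCP orientation; "wrist_force": force on the tool from outside, world axes, zero at the start; "moment": the same for the moment, N m; "finger_gap": finger opening in mm; "finger_force": force on a finger pad.
Only numpy, scipy, OpenCV 4.12 (cv2) and the standard library are available. Lean on these libraries where they do the work, as an engineer would, in place of code of your own. Each camera call takes 0.05 s, during which the arm holds its last target. There are 200 camera calls.

## Working session

There is one attempt and no reset: what is moved stays moved. The work goes in short steps, Python scripts to look and compute and a tool call to move; the robot and the scene stay as the last step left them, time stands still between calls to the robot, and variables do not carry over. Pictures are saved under pics/ and viewed, at most 14 in all, crops included, and the job is handed in when it is done.

Besides the shell and the picture viewer there is one more tool, called after ">>>" as name(argument=value, ...) on one line, values as JSON. jog_arm: Moves the arm, as the interface text tells. Its arguments: {"type":"object","properties":{"plan":{"type":"array"},"claw":{"type":"number"},"force":{"type":"number"}},"required":["plan"]}

```bash
mkdir -p pics
cat > h.py <<'E'
import numpy as np,cv2
from cell import manip,camera,get_calibration
from scipy.spatial.transform import Rotation as R
def shot(name,fn):
    c=get_calibration(name);p,d=camera(name)
    cv2.imwrite('pics/'+fn+'.png',p[:,:,::-1]);np.savez('pics/'+fn+'.npz',p=p,d=d)
    return p,d,c
def rot(c):
    a=np.array(c['attitude'],float)
    return a if a.shape==(3,3) else R.from_euler('xyz',a).as_matrix()
def cloud(d,c):
    v,u=np.mgrid[0:400,0:640]
    X=np.stack([(u-c['cx'])/c['fx']*d,(v-c['cy'])/c['fy']*d,d],-1)
    W=X@rot(c).T+np.array(c['origin'],float); W[d<=0]=np.nan
    return W
E
python3 - <<'E'
from h import *
for n in ['scene','side','wrist']:
    p,d,c=shot(n,n+'0');print(n,c)
s=manip.read_state();print(s)
E
```

```text
scene {'fx': 463.3497810307772, 'fy': 463.3497810307772, 'cx': 328.71615773660847, 'cy': 201.07596625424404, 'origin': array([-257.51563934,  555.16426786, 1228.12986729]), 'attitude': array([-2.41608254, -0.00309441, -2.24679929])}
side {'fx': 480.48594038729215, 'fy': 480.48594038729215, 'cx': 307.86208692010575, 'cy': 201.55673038650437, 'origin': array([ 135.20045605, 1098.0145965 , 1135.63857318]), 'attitude': array([-2.27652694,  0.0118716 , -2.86136532])}
wrist {'fx': 327.5636106609888, 'fy': 327.5636106609888, 'cx': 317.94772108304096, 'cy': 200.03644172292127, 'origin': array([ 266.14262053, -486.86680789,  383.67097125]), 'attitude': array([ 2.88120555e+00,  1.80337076e-03, -1.20514903e+00])}
{'clock': 0.15, 'joints': array([-1.27259965e+00,  3.00322435e-01,  1.52142328e+00, -1.49803990e-05,
        1.32071921e+00, -6.66297997e-02]), 'qd': array([-4.54551186e-05,  3.18777688e-04,  4.92544810e-04,  6.87974511e-04,
        4.65154820e-04,  1.00247937e-03]), 'effort': array([ 3.68173351e-03, -5.31949925e+01, -3.52815342e+01,  7.09336437e-02,
        2.36330886e-02, -7.22025652e-05]), 'eef_pos': array([ 196.15238377, -513.61896601,  205.03464325]), 'eef_rot': array([-3.14072135e+00, -4.35971818e-05,  3.64830175e-01]), 'wrist_force': array([0.37726344, 0.60266496, 0.13397133]), 'moment': array([ 0.0669559 , -0.01319494,  0.01360695]), 'finger_force': 0.0, 'finger_gap': 93.78694877530076}
```

View pics/scene0.png

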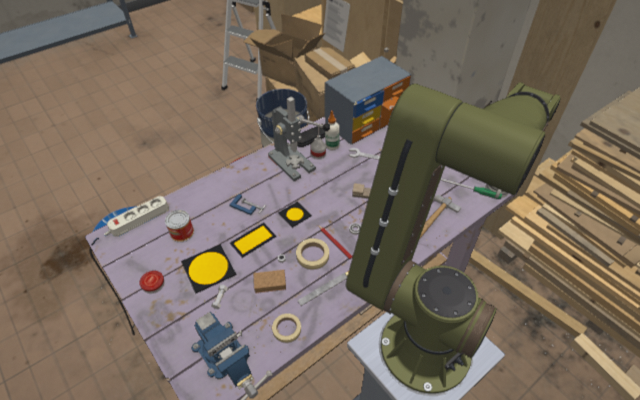

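View pics/side0.png

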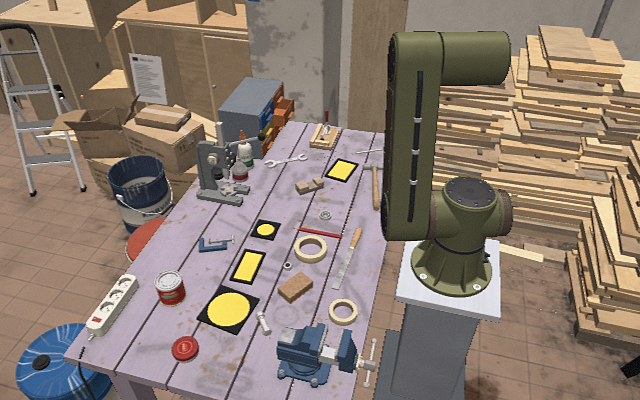

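The side view shows everything:
- Yellow recesses at (230,307), (248,267), (265,230) and (341,170).
- Tape rings at (310,249) and (343,312), and the cork at (295,287).
- Stop at about (310,186), bearing at (325,215), and the press knob near (228,140).

Next I measure these from depth.

```bash
cat >> h.py <<'E'
def rect(P):
    (c,(w,h),a)=cv2.minAreaRect(P.astype(np.float32)); 
    if w>h: a+=90; w,h=h,w   # a: direction of width (x axis); y long = a+90
    return np.round(c,1),round(w,1),round(h,1),'xdir',round((a+90)%180-90,1)
E
python3 - <<'E'
from h import *
for n in ['scene','side']:
    c=get_calibration(n);z=np.load(f'pics/{n}0.npz');p,d=z['p'],z['d'];W=cloud(d,c)
    hsv=cv2.cvtColor(p,cv2.COLOR_RGB2HSV)
    y=((hsv[...,0]>22)&(hsv[...,0]<32)&(hsv[...,1]>200)&(hsv[...,2]>150)&(np.abs(W[...,2])<25)).astype(np.uint8)
    k,l,st,_=cv2.connectedComponentsWithStats(y)
    print(n)
    for i in range(1,k):
        if st[i,4]>60:
            P=W[l==i];print('Y',st[i],rect(P[:,:2]),'z',np.nanmedian(P[:,2]).round(1))
    m=((W[...,2]>8)&(W[...,2]<45)&(W[...,0]>250)&(W[...,0]<900)&(abs(W[...,1])<800)).astype(np.uint8)
    k,l,st,ce=cv2.connectedComponentsWithStats(m)
    for i in range(1,k):
        if st[i,4]>25:
            P=W[l==i];h=np.nanpercentile(P[:,2],90);T=P[P[:,2]>h-5];print('O',ce[i].round(),st[i,4],rect(T[:,:2]),'z',h.round(1),p[l==i].mean(0).round())
c=get_calibration('side');p=np.load('pics/side0.npz')['p']
cv2.imwrite('pics/crop.png',cv2.resize(p[90:350,170:400,::-1],None,fx=2.3,fy=2.3,interpolation=2))
E
```

```text
scene
Y [287 208  16  13 164] (array([616.3,   1.9]), 55.4, 55.5, 'xdir', -2.2) z 2.7
Y [234 226  38  28 472] (array([613.2, 172.5]), 60.0, 117.5, 'xdir', 0.6) z 2.8
Y [189 252  39  32 971] (array([606.7, 342.2]), 115.8, 118.7, 'xdir', 36.5) z 3.0
O [362. 132.] 344 (array([ 770. , -457.2]), 75.0, 190.1, 'xdir', -22.9) z 41.7 [87. 61. 42.]
O [321. 133.] 52 (array([ 879.1, -324.3]), 20.0, 36.5, 'xdir', 52.1) z 30.6 [55. 54. 54.]
O [317. 145.] 416 (array([ 812.1, -285.5]), 104.6, 120.9, 'xdir', -23.1) z 40.6 [69. 64. 61.]
O [291. 162.] 747 (array([ 835.6, -122.9]), 68.4, 133.2, 'xdir', -64.8) z 32.3 [110. 111. 109.]
O [475. 188.] 194 (array([ 271.6, -575.8]), 36.0, 58.3, 'xdir', -20.6) z 27.5 [ 86. 110.  94.]
O [360. 191.] 195 (array([ 552.7, -232.9]), 36.9, 45.2, 'xdir', 40.6) z 31.9 [133. 119. 102.]
O [242. 205.] 160 (array([752.9, 117. ]), 56.5, 96.9, 'xdir', -65.8) z 15.4 [ 69.  87. 108.]
O [440. 211.] 401 (array([ 276.2, -362.9]), 91.0, 203.6, 'xdir', 27.8) z 25.7 [140. 124. 107.]
O [142. 220.] 258 (array([897.1, 422.4]), 5.6, 170.8, 'xdir', 0.1) z 37.9 [121. 117. 108.]
O [182. 235
[... 2353 characters left out ...]
.8]), 21.2, 29.1, 'xdir', 73.4) z 15.9 [150. 146. 145.]
O [295. 286.] 603 (array([441.8, 224. ]), 57.0, 94.8, 'xdir', -30.1) z 29.5 [161. 129. 101.]
O [173. 298.] 223 (array([772.1, 363.6]), 31.0, 74.0, 'xdir', -56.0) z 40.8 [106.  47.  40.]
O [342. 311.] 356 (array([287.5, 271.6]), 74.7, 81.4, 'xdir', 0.5) z 20.9 [198. 183. 151.]
O [118. 310.] 28 (array([898. , 454.6]), 3.7, 18.9, 'xdir', -1.4) z 30.4 [120. 114. 106.]
O [262. 322.] 174 (array([489.9, 370.8]), 19.4, 69.1, 'xdir', 40.8) z 23.7 [182. 176. 172.]
O [184. 348.] 549 (array([659.1, 503.2]), 68.7, 69.5, 'xdir', 62.9) z 26.5 [157.  68.  62.]
O [303. 371.] 823 (array([354.8, 480.1]), 28.5, 108.1, 'xdir', -82.0) z 36.6 [ 72.  88. 109.]
```

View pics/crop.png

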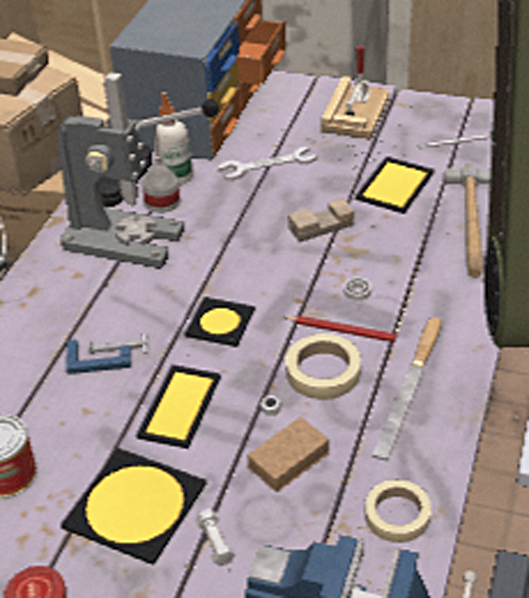

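Run:
```python
from h import *
n='side'
c=get_calibration(n);z=np.load(f'pics/{n}0.npz');p,d=z['p'],z['d'];W=cloud(d,c)
hsv=cv2.cvtColor(p,cv2.COLOR_RGB2HSV);print(hsv[307,230],hsv[170,341],W[307,230],W[170,341])
y=((hsv[...,0]>22)&(hsv[...,0]<34)&(hsv[...,1]>150)&(hsv[...,2]>150)&(np.abs(W[...,2])<25)).astype(np.uint8)
k,l,st,_=cv2.connectedComponentsWithStats(y)
for i in range(1,k):
    if st[i,4]>60:
        P=W[l==i];print('Y',st[i],rect(P[:,:2]),'z',np.nanmedian(P[:,2]).round(1))
m=(W[...,2]>130)&(p.max(-1)<60);m[:, :240]=0;m[:,285:]=0;m[:120]=0;m[155:]=0
P=W[m];print('knob',len(P),np.median(P,0).round(),P.min(0).round(),P.max(0).round(),np.argwhere(m).mean(0))
```

```text
[ 25 153 250] [ 25 152 251] [606.33030745 331.1642483   -4.66185439] [ 441.77389158 -388.254741      7.27089979]
Y [328 161  25  18 198] (array([ 444.8, -393.3]), 72.1, 98.6, 'xdir', -10.0) z 3.0
Y [257 224  17  11  97] (array([616.6,  -0. ]), 48.3, 52.9, 'xdir', -84.5) z 3.4
Y [234 252  25  29 310] (array([613.9, 172.1]), 54.3, 111.0, 'xdir', 1.3) z 2.7
Y [208 293  41  33 892] (array([606.9, 342.6]), 115.6, 116.8, 'xdir', 21.4) z 2.6
knob 47 [ 682. -185.  248.] [ 671. -455.  135.] [ 764. -175.  257.] [135.36170213 261.42553191]
```

Knob is at about (685,-185,245), the sanding inlay at (445,-393), the tape at (440,60) and the tape inlay at (607,342). I'll go above the tape wall's near side with the fingers closing along x.

>>> jog_arm(plan=[0.2,0.574,-0.06,0,0,69.1,0.2,0.574,-0.06,0,0,69.1,0.2,0.574,-0.06,0,0,69.1,0.2,0.574,-0.06,0,0,69.1,0.2,0.574,-0.06,0,0,69.1,0.2,0.574,-0.06,0,0,69.1,0.2,0.574,-0.06,0,0,69.1,0.2,0.574,-0.06,0,0,69.1,0.2,0.574,-0.06,0,0,69.1,0.2,0.574,-0.06,0,0,69.1,0.2,0.574,-0.06,0,0,69.1,0.2,0.574,-0.06,0,0,69.1,0.2,0.574,-0.06,0,0,69.1,0.2,0.574,-0.06,0,0,69.1,0.2,0.574,-0.06,0,0,69.1,0.2,0.574,-0.06,0,0,69.1], claw=0.05)

```text
clock: 1.75
eef_pos: [396.1, 59.0, 145.6]
eef_rot: [3.141, 0.0, 1.569]
wrist_force: [-0.5, 0.1, 0.3]
finger_gap: 50.2
finger_force: 0.0
```

```bash
cat >> h.py <<'E'
def st():
    s=manip.read_state();print('t',round(s['clock'],2),'pos',s['eef_pos'].round(1),'rpy',np.degrees(s['eef_rot']).round(1),'gap',round(s['finger_gap'],1),'ff',round(s['finger_force'],1),'F',s['wrist_force'].round(1));return s
def look(fn):
    st();p,d,c=shot('wrist',fn);W=cloud(d,c);hsv=cv2.cvtColor(p,cv2.COLOR_RGB2HSV)
    y=((hsv[...,0]>20)&(hsv[...,0]<34)&(hsv[...,1]>150)&(hsv[...,2]>130)&(np.abs(W[...,2])<20)).astype(np.uint8)
    m=((W[...,2]>8)&(W[...,2]<45)).astype(np.uint8)
    for nm,q,mn in(('Y',y,300),('O',m,200)):
        k,l,s,ce=cv2.connectedComponentsWithStats(q)
        for i in range(1,k):
            if s[i,4]>mn:
                P=W[l==i];h=np.nanpercentile(P[:,2],80);T=P[abs(P[:,2]-h)<4] if nm=='O' else P
                print(nm,ce[i].round(),s[i],rect(T[:,:2]),'z',h.round(1))
    return p,d,c,W
E
python3 -c "
from h import *
look('w1')"
```

```text
t 1.75 pos [396.1  59.  145.6] rpy [180.    0.   89.9] gap 50.2 ff 0.0 F [-0.5  0.1  0.3]
Y [554.  66.] [ 516    0   80  135 8076] (array([611.6, 171.9]), 58.3, 116.1, 'xdir', 0.8) z 3.4
Y [526. 243.] [ 499  218   55   51 2182] (array([614.6,   1.4]), 57.1, 59.7, 'xdir', 37.9) z 3.3
O [360.  30.] [ 314    0  100   77 4709] (array([432.8, 208. ]), 55.9, 67.7, 'xdir', -30.6) z 27.8
O [235. 148.] [ 223   41   25  244 4849] (array([315.8,  77.3]), 21.2, 235.5, 'xdir', -4.4) z 14.8
O [419. 103.] [406  88  28  31 650] (array([489.3, 142.5]), 24.0, 26.3, 'xdir', -0.8) z 13.7
O [364. 192.] [ 309  141  111  108 5124] (array([439.4,  57.8]), 102.2, 104.7, 'xdir', -78.9) z 24.8
O [ 23. 232.] [   0  164   59  124 4451] (array([102.2,  24.9]), 43.7, 114.8, 'xdir', 1.0) z 16.1
O [353. 355.] [335 349  37  14 332] (array([ 435.5, -131.3]), 18.8, 40.4, 'xdir', -89.4) z 11.4
```

View pics/w1.png

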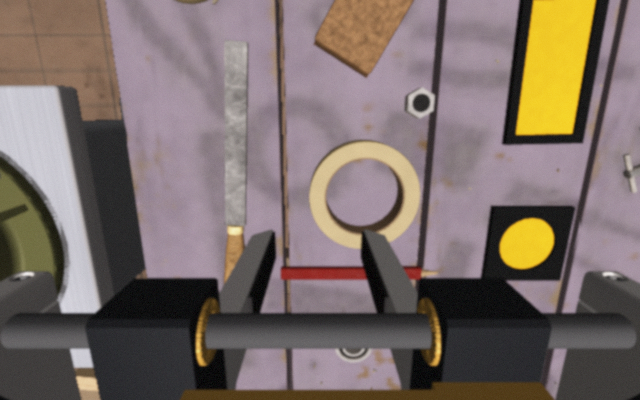

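The wrist view shows the tape ring at (364,192) with the fingers straddling its near wall. The measured centre is (439.4,57.8). Now I go down, grip and lift.

>>> jog_arm(plan=[0.001,0,-0.05,0,0,0,0.001,0,-0.1,0,0,0,0.001,0,-0.125,0,0,0,0.001,0,-0.137,0,0,0,0.001,0,-0.137,0,0,0])

```text
clock: 2.3
eef_pos: [396.3, 59.2, 7.3]
eef_rot: [-3.139, 0.0, 1.569]
wrist_force: [1.2, -0.8, 0.2]
finger_gap: 50.3
finger_force: 0.0
```

>>> jog_arm(plan=[0,0,0,0,0,0,0,0,0,0,0,0,0,0,0,0,0,0,0,0,0,0,0,0,0,0,0,0,0,0,0,0,0,0,0,0], claw=0.005, force=30)

```text
clock: 2.9
eef_pos: [397.4, 60.1, 8.9]
eef_rot: [3.141, 0.0, 1.571]
wrist_force: [-2.7, -3.1, 6.6]
finger_gap: 17.6
finger_force: 28.8
```

>>> jog_arm(plan=[0,0,0.04,0,0,0,0,0,0.08,0,0,0,0.025,0.042,0.1,0,0,0,0.167,0.283,0.1,0,0,0,0.167,0.283,0.1,0,0,0,0.167,0.283,0.1,0,0,0,0.167,0.283,0.1,0,0,0,0.167,0.283,0.1,0,0,0,0.167,0.283,0.1,0,0,0,0.167,0.283,0.1,0,0,0,0.167,0.283,0.1,0,0,0,0.167,0.283,0.1,0,0,0,0.167,0.283,0.1,0,0,0])

```text
clock: 4.2
eef_pos: [564.1, 342.4, 108.8]
eef_rot: [3.142, 0.0, 1.57]
wrist_force: [-0.1, -0.0, -1.6]
finger_gap: 16.8
finger_force: 29.3
```

Run:
```python
from h import *
p,d,c,W=look('w2')
for a,b,n in((95,140,'ring'),):
    m=(W[...,2]>a)&(W[...,2]<b); P=W[m]; print(n,len(P),rect(P[:,:2]),np.nanpercentile(P[:,2],[5,50,95]))
```

```text
t 4.2 pos [564.1 342.4 108.8] rpy [180.   0.  90.] gap 16.8 ff 29.3 F [-0.1 -0.  -1.6]
Y [340. 161.] [ 298  133  114   93 2814] (array([583.9, 371.1]), 47.4, 116.5, 'xdir', -54.3) z 3.4
Y [387. 221.] [ 337  187   95   76 4662] (array([629.9, 323.3]), 63.5, 86.4, 'xdir', -52.4) z 3.3
Y [342. 371.] [337 349  12  41 372] (array([588.1, 158.6]), 11.6, 52.7, 'xdir', 6.0) z 3.1
O [81. 94.] [   0    0  130  157 6981] (array([379.1, 422.9]), 47.1, 110.3, 'xdir', -53.9) z 33.4
O [446.  20.] [ 400    0  100   49 3733] (array([659.3, 480.6]), 30.9, 69.3, 'xdir', -90.0) z 24.7
O [229. 175.] [ 190  134   78   80 2002] (array([489.9, 365.4]), 19.8, 71.4, 'xdir', 40.3) z 22.8
O [ 48. 156.] [ 33 142  32  26 417] (array([345.4, 385.6]), 7.6, 18.7, 'xdir', 0.8) z 26.6
O [552. 196.] [ 523  160   91   95 2771] (array([763. , 347.5]), 32.6, 75.5, 'xdir', -18.8) z 38.6
O [ 35. 260.] [   0  238   66   64 1448] (array([308.4, 284. ]), 25.9, 69.1, 'xdir', 39.6) z 18.9
O [180. 292.] [161 272  40  41 602] (array([436. , 256.1]), 12.5, 39.2, 'xdir', -33.1) z 27.3
O [ 83. 373.] [ 70 349  25  51 828] (array([326. , 161.2]), 16.3, 64.5, 'xdir', -1.7) z 14.1
O [157. 358.] [138 349  34  25 530] (array([413. , 195.2]), 25.6, 34.9, 'xdir', 64.3) z 27.7
O [514. 390.] [471 375  74  25 933] (array([761.3, 131.4]), 30.9, 69.2, 'xdir', -65.8) z 12.5
ring 17615 (array([523.1, 376.7]), 99.4, 287.1, 'xdir', 71.0) [100.08232457 122.86392118 125.04124883]
```

View pics/w2.png

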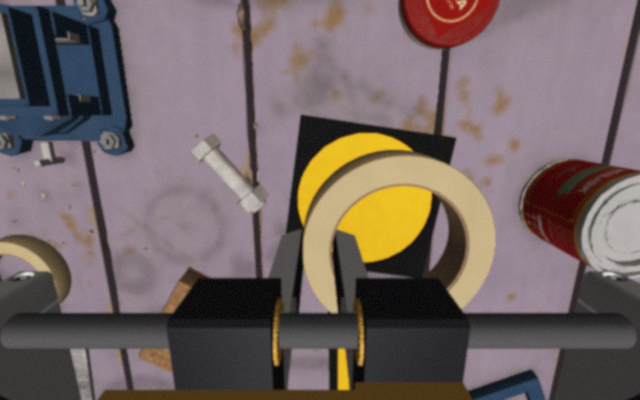

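The view shows the ring held flat over the yellow recess centred near (368,197), with parallax. A quick check of both centres before lowering.

Run:
```python
from h import *
z=np.load('pics/w2.npz');c=get_calibration('wrist');W=cloud(z['d'],c)
m=(W[...,2]>119)&(W[...,2]<140);m[:,:250]=0;m[300:]=0
v,u=np.nonzero(m);h=cv2.convexHull(np.c_[u,v])[:,0];h=h[h[:,1]<290];P=W[h[:,1],h[:,0]][:,:2]
def fit(P):
    A=np.c_[2*P,np.ones(len(P))];s=np.linalg.lstsq(A,(P**2).sum(1),rcond=None)[0];return s[:2].round(1),np.sqrt(s[2]+s[:2]@s[:2]).round(1)
print('ring',fit(P),np.nanmedian(W[m][:,2]))
hsv=cv2.cvtColor(z['p'],cv2.COLOR_RGB2HSV);y=(hsv[...,0]>20)&(hsv[...,0]<34)&(hsv[...,1]>150)&(hsv[...,2]>130)&(abs(W[...,2])<20);y[300:]=0
v,u=np.nonzero(y);h=cv2.convexHull(np.c_[u,v])[:,0];P=W[h[:,1],h[:,0]][:,:2];P=P[np.hypot(*(P-[607,342]).T)>55];print('rec',fit(P),len(P))
```

```text
ring (array([604.1, 341.1]), np.float64(56.4)) 123.6129321655122
rec (array([605.7, 341.4]), np.float64(60.3)) 39
```

>>> jog_arm(plan=[0,0,-0.05,0,0,0,0,0,-0.08,0,0,0,0,0,-0.092,0,0,0,0,0,-0.0965,0,0,0,0,0,-0.0965,0,0,0,0,0,-0.0965,0,0,0])

```text
clock: 4.85
eef_pos: [565.0, 343.4, 13.6]
eef_rot: [3.14, -0.001, 1.571]
wrist_force: [-0.8, 0.7, -1.8]
finger_gap: 16.5
finger_force: 29.4
```

>>> jog_arm(plan=[0,0,0,0,0,0,0,0,0,0,0,0,0,0,0,0,0,0,0,0,0,0,0,0,0,0,0.03,0,0,0,0,0,0.07,0,0,0,0,0,0.12,0,0,0], claw=0.04)

```text
clock: 5.55
eef_pos: [563.5, 342.8, 131.9]
eef_rot: [-3.139, 0.001, 1.571]
wrist_force: [0.0, -0.6, 0.3]
finger_gap: 40.2
finger_force: 0.0
```

Run:
```python
from h import *
p,d,c,W=look('w3')
for n in['side','scene']:
    p,d,c=shot(n,n+'1');W=cloud(d,c);m=(W[...,2]>22)&(W[...,2]<40)&(np.hypot(W[...,0]-607,W[...,1]-342)<75);print(n,rect(W[m][:,:2]),np.percentile(W[m][:,2],[10,50,90]))
```

```text
t 5.55 pos [563.5 342.8 131.9] rpy [-1.798e+02  1.000e-01  9.000e+01] gap 40.2 ff 0.0 F [ 0.  -0.6  0.3]
Y [325. 183.] [ 300  131  103  121 1386] (array([584.1, 350.1]), 74.5, 120.9, 'xdir', -22.3) z 3.6
Y [366. 191.] [ 328  156   76   71 4173] (array([608.9, 344.4]), 70.3, 71.2, 'xdir', 78.9) z 3.4
Y [350. 305.] [337 298  27  15 375] (array([597.4, 221.2]), 20.4, 28.2, 'xdir', -89.5) z 3.3
Y [358. 369.] [ 337  349   48   39 1691] (array([611.8, 139.4]), 53.5, 54.0, 'xdir', -89.1) z 3.1
O [88. 90.] [   0    0  146  154 6934] (array([367.1, 438.7]), 89.9, 95.0, 'xdir', 75.2) z 33.1
O [438.  23.] [ 395    0   92   55 4010] (array([659.4, 484. ]), 38.0, 69.9, 'xdir', -90.0) z 24.7
O [237. 170.] [ 201  133   72   74 1703] (array([490.1, 365.5]), 20.5, 71.7, 'xdir', 40.2) z 22.8
O [369. 190.] [ 310  136  118  113 5882] (array([608.1, 346.8]), 102.2, 104.1, 'xdir', -89.8) z 28.0
O [ 70. 152.] [ 58 140  27  24 336] (array([345.1, 385.6]), 7.4, 18.5, 'xdir', -0.1) z 26.5
O [535. 190.] [ 509  157   81   86 2174] (array([762.6, 348.5]), 31.7, 75.1, 'xdir', -20.6) z 38.6
O [ 44. 258.] [   0  229   84   75 2537] (array([290.1, 274. ]), 65.8, 76.9, 'xdir', 64.2) z 19.1
O [203. 272.] [184 261  47  18 467] (array([449.1, 268.5]), 10.8, 29.2, 'xdir', 87.2) z 26.3
O [ 98. 374.] [  85  349   27   51 1064] (array([320.6, 140.2]), 21.5, 69.7, 'xdir', -4.2) z 14.1
O [526. 381.] [517 359  21  41 412] (array([791.7, 130.1]), 14.7, 55.5, 'xdir', 24.2) z 12.7
side (array([608.5, 348.9]), 103.7, 106.7, 'xdir', 40.0) [23.84914683 26.92011315 29.79045771]
scene (array([604.2, 349.1]), 102.3, 102.5, 'xdir', -25.1) [23.96853735 27.54847466 30.90037775]
```

>>> jog_arm(plan=[-0.127,-0.458,0.01,0,0,0,-0.127,-0.458,0.01,0,0,0,-0.127,-0.458,0.01,0,0,0,-0.127,-0.458,0.01,0,0,0,-0.127,-0.458,0.01,0,0,0,-0.127,-0.458,0.01,0,0,0,-0.127,-0.458,0.01,0,0,0,-0.127,-0.458,0.01,0,0,0,-0.127,-0.458,0.01,0,0,0,-0.127,-0.458,0.01,0,0,0,-0.127,-0.458,0.01,0,0,0,-0.127,-0.458,0.01,0,0,0,-0.127,-0.458,0.01,0,0,0], claw=0.07)

```text
clock: 7.0
eef_pos: [437.2, -114.0, 141.4]
eef_rot: [-3.141, -0.0, 1.572]
wrist_force: [0.6, 0.7, -0.2]
finger_gap: 69.9
finger_force: 0.0
```

Run:
```python
from h import *
look('w4')
```

```text
t 7.0 pos [ 437.2 -114.   141.4] rpy [-180.    -0.    90.1] gap 69.9 ff 0.0 F [ 0.6  0.7 -0.2]
Y [515.  67.] [ 484   33   63   69 3382] (array([615. ,   1.4]), 56.7, 57.9, 'xdir', 40.4) z 3.4
Y [322. 385.] [297 378  63  12 481] (array([ 449.5, -345.8]), 20.8, 73.3, 'xdir', 89.4) z 3.5
O [174.  77.] [ 159    0   32  153 3781] (array([309. , -24.3]), 21.0, 99.0, 'xdir', -3.1) z 21.5
O [310. 106.] [ 229   99  166   15 1104] (array([431.3, -32.8]), 12.3, 150.8, 'xdir', -89.9) z 8.9
O [636. 188.] [629 168  11  36 217] (array([ 743.3, -105.8]), 3.7, 32.1, 'xdir', 3.6) z 14.4
O [316. 198.] [ 295  177   43   43 1008] (array([ 435.2, -119.7]), 41.4, 41.6, 'xdir', -18.9) z 11.7
O [628. 253.] [613 235  27  35 785] (array([ 750.9, -173.9]), 17.3, 33.9, 'xdir', 2.2) z 19.1
O [156. 273.] [143 266  27  13 271] (array([ 270.4, -196.4]), 9.2, 19.0, 'xdir', 86.2) z 21.9
O [384. 356.] [362 349  42  22 550] (array([ 505.6, -281.4]), 27.8, 36.9, 'xdir', 42.3) z 30.6
```

View pics/w4.png

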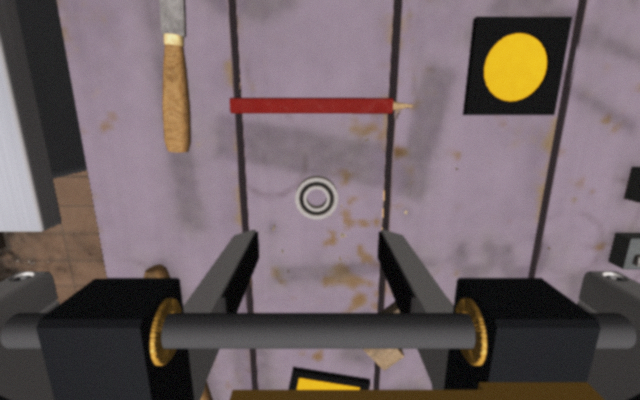

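The bearing is at (316,198), measured (435.2,-119.7); averaging with the other cameras gives about (436,-117.5). Its inlay is at (515,67), measured (615,1.4). The tape ring's top at 28.0 means it is seated.

>>> jog_arm(plan=[-0.001,-0.003,-0.05,0,0,0,-0.001,-0.003,-0.1,0,0,0,-0.001,-0.003,-0.125,0,0,0,-0.001,-0.003,-0.1365,0,0,0,-0.001,-0.003,-0.1365,0,0,0,-0.001,-0.003,-0.1365,0,0,0])

```text
clock: 7.65
eef_pos: [437.0, -117.7, 6.5]
eef_rot: [3.14, 0.0, 1.571]
wrist_force: [1.0, -0.7, 1.0]
finger_gap: 69.9
finger_force: 0.0
```

>>> jog_arm(plan=[0,0,0,0,0,0,0,0,0,0,0,0,0,0,0,0,0,0,0,0,0,0,0,0,0,0,0,0,0,0,0,0,0,0,0,0], claw=0.03)

```text
clock: 8.25
eef_pos: [436.3, -117.9, 5.8]
eef_rot: [3.141, 0.0, 1.571]
wrist_force: [-2.3, -0.7, 5.7]
finger_gap: 40.0
finger_force: 30.0
```

>>> jog_arm(plan=[0,0,0.04,0,0,0,0,0.03,0.07,0,0,0,0,0.07,0.07,0,0,0,0,0.119,0.07,0,0,0,0.18,0.119,0.07,0,0,0,0.18,0.119,0.07,0,0,0,0.18,0.119,0.07,0,0,0,0.18,0.119,0.07,0,0,0,0.18,0.119,0.07,0,0,0,0.18,0.119,0.07,0,0,0])

```text
clock: 9.25
eef_pos: [615.7, 1.2, 74.5]
eef_rot: [-3.14, -0.0, 1.571]
wrist_force: [-0.0, 0.4, -0.8]
finger_gap: 40.1
finger_force: 30.0
```

Run:
```python
from h import *
p,d,c,W=look('w5')
m=(W[...,2]>76)&(W[...,2]<100)&(np.hypot(W[...,0]-616,W[...,1])<40);print(rect(W[m][:,:2]),m.sum())
```

```text
t 9.25 pos [615.7   1.2  74.5] rpy [-179.9   -0.    90. ] gap 40.1 ff 30.0 F [-0.   0.4 -0.8]
Y [314.  28.] [ 272    0   83   59 4736] (array([612.5, 132.2]), 37.7, 56.6, 'xdir', -89.7) z 3.4
Y [317. 199.] [ 281  175   73   53 2506] (array([614.5,   8.8]), 43.0, 57.6, 'xdir', -88.5) z 3.4
O [129.  14.] [ 108    0   43   34 1085] (array([490.1, 138.5]), 19.1, 25.1, 'xdir', -89.0) z 13.8
O [522.  52.] [ 427    0  174  140 7254] (array([747.7, 108. ]), 58.4, 114.7, 'xdir', -65.7) z 12.9
O [ 88. 252.] [   0  244  183   15 1217] (array([431.7, -31.9]), 12.3, 147.9, 'xdir', -89.9) z 8.8
O [540. 373.] [ 517  349   49   51 1976] (array([ 797.1, -131.2]), 36.9, 52.1, 'xdir', -0.2) z 31.4
(array([618.9,   0.8]), 41.9, 60.4, 'xdir', -71.4) 4104
```

View pics/w5.png

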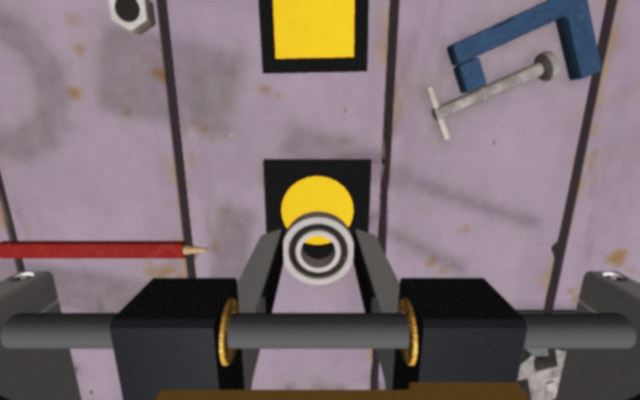

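The bearing is held at (317,250) above its recess at (317,199), offset only by parallax. Lower and release.

>>> jog_arm(plan=[-0.001,0,-0.04,0,0,0,-0.001,0,-0.058,0,0,0,-0.001,0,-0.0665,0,0,0,-0.001,0,-0.0665,0,0,0,-0.001,0,-0.0665,0,0,0])

```text
clock: 9.8
eef_pos: [615.2, 1.2, 9.8]
eef_rot: [3.141, 0.0, 1.571]
wrist_force: [-0.3, 0.6, -0.8]
finger_gap: 40.4
finger_force: 30.0
```

>>> jog_arm(plan=[0,0,0,0,0,0,0,0,0,0,0,0,0,0,0,0,0,0,0,0,0,0,0,0,0,0,0.03,0,0,0,0,0,0.07,0,0,0,0,0,0.12,0,0,0,-0.02,0.02,0.13,0,0,0], claw=0.06)

```text
clock: 10.6
eef_pos: [598.0, 19.9, 144.7]
eef_rot: [3.133, 0.0, 1.569]
wrist_force: [-0.1, 0.6, -1.0]
finger_gap: 60.2
finger_force: 0.0
```

Run:
```python
from h import *
look('w6')
```

```text
t 10.6 pos [598.   19.9 144.7] rpy [179.5   0.   89.9] gap 60.2 ff 0.0 F [-0.1  0.6 -1. ]
Y [332.  45.] [ 300    0   65   93 5787] (array([612. , 152.1]), 56.3, 77.3, 'xdir', 1.1) z 3.5
Y [332. 202.] [305 181  57  55 979] (array([614.7,   0.8]), 57.4, 58.7, 'xdir', -0.4) z 3.6
O [ 18. 160.] [   0    0   49  272 5633] (array([316.5,  60.5]), 21.7, 243.6, 'xdir', -3.9) z 18.6
O [121.  10.] [  83    0   66   29 1029] (array([430.5, 174.7]), 17.5, 42.8, 'xdir', -90.0) z 27.4
O [194.  57.] [179  41  30  33 739] (array([489.8, 142.4]), 23.8, 26.6, 'xdir', 60.4) z 13.8
O [490.  87.] [ 419   40  130  114 4095] (array([747.4, 107.8]), 59.1, 114.2, 'xdir', -65.2) z 12.9
O [334. 212.] [ 313  191   43   43 1142] (array([ 6.15e+02, -6.00e-01]), 41.6, 42.0, 'xdir', 60.8) z 14.7
O [153. 241.] [ 80 236 149  12 825] (array([431.4, -32.4]), 12.2, 150.7, 'xdir', 89.8) z 8.9
O [562. 299.] [535 289  45  24 638] (array([853.7, -99.3]), 22.2, 41.4, 'xdir', 88.2) z 19.2
```

>>> jog_arm(plan=[-0.155,0.203,0,0,0,-30,-0.155,0.203,0,0,0,-30,-0.155,0.203,0,0,0,-30,-0.155,0.203,0,0,0,-30,-0.155,0.203,0,0,0,-30,-0.155,0.203,0,0,0,-30,-0.155,0.203,0,0,0,-30,-0.155,0.203,0,0,0,-30,-0.155,0.203,0,0,0,-30], claw=0.085)

```text
clock: 11.55
eef_pos: [441.0, 223.2, 138.8]
eef_rot: [-3.142, 0.0, 1.046]
wrist_force: [-0.4, -0.0, 0.0]
finger_gap: 84.9
finger_force: 0.0
```

Run:
```python
from h import *
look('w7')
```

```text
t 11.55 pos [441.  223.2 138.8] rpy [-180.     0.    59.9] gap 84.9 ff 0.0 F [-0.4 -0.   0. ]
Y [411.  33.] [ 349    0  135   55 2291] (array([586.7, 308.7]), 43.2, 113.9, 'xdir', 59.9) z 3.5
Y [423.   4.] [397   0  53  11 414] (array([601.2, 320.7]), 8.3, 44.6, 'xdir', 59.9) z 3.3
Y [499. 146.] [ 449   79  101  134 7112] (array([612.2, 172.2]), 56.0, 117.2, 'xdir', 0.9) z 3.3
Y [566. 270.] [544 264  43  14 305] (array([624.2,  20.1]), 17.0, 44.6, 'xdir', 63.9) z 3.5
O [115.  66.] [  38    0  148  122 7666] (array([358.8, 398.9]), 43.2, 105.6, 'xdir', -85.6) z 33.7
O [283.  25.] [ 238    0   89   55 2185] (array([488.2, 364.3]), 20.4, 72.1, 'xdir', 42.8) z 22.6
O [416.  17.] [ 361    0  118   39 2737] (array([587.1, 311.1]), 24.2, 87.5, 'xdir', 59.9) z 28.0
O [632. 145.] [617 123  23  43 493] (array([714. , 115.6]), 19.0, 38.1, 'xdir', -16.0) z 12.6
O [319. 196.] [ 288  147   63  101 6091] (array([440.2, 220.7]), 55.9, 94.3, 'xdir', -30.6) z 27.7
O [156. 233.] [ 114  193   88   81 3454] (array([284.1, 267.7]), 80.4, 80.9, 'xdir', 84.1) z 19.3
O [248. 294.] [232 268  37  45 820] (array([322.4, 166.8]), 20.6, 56.4, 'xdir', -4.3) z 14.2
O [292. 369.] [270 349  45  41 888] (array([315. ,  62.5]), 20.7, 70.3, 'xdir', -4.2) z 14.1
```

View pics/w7.png

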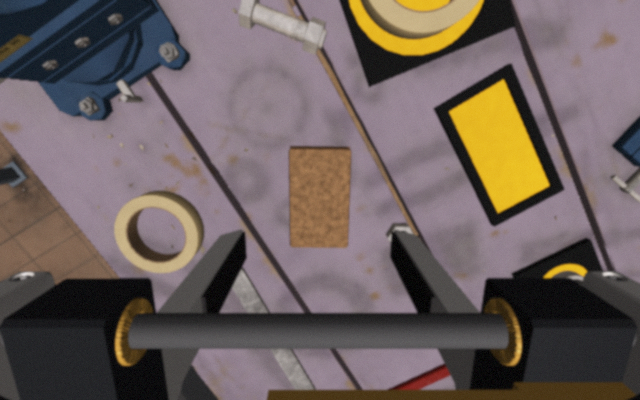

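The cork is at (319,196), yaw aligned, measured (440,221). The fingers clear the nut at (397,230).

>>> jog_arm(plan=[0,-0.001,-0.05,0,0,-0.5,0,-0.001,-0.1,0,0,-0.5,0,-0.001,-0.12,0,0,-0.5,0,-0.001,-0.13,0,0,-0.5,0,-0.001,-0.13,0,0,-0.5])

```text
clock: 12.1
eef_pos: [440.3, 222.6, 8.3]
eef_rot: [-3.141, 0.001, 1.037]
wrist_force: [-0.2, -0.1, -0.2]
finger_gap: 85.1
finger_force: 0.0
```

>>> jog_arm(plan=[0,0,0,0,0,0,0,0,0,0,0,0,0,0,0,0,0,0,0,0,0,0,0,0,0,0,0,0,0,0,0,0,0,0,0,0], claw=0.045)

```text
clock: 12.7
eef_pos: [440.6, 223.3, 9.7]
eef_rot: [3.141, -0.001, 1.039]
wrist_force: [-1.7, -1.1, 6.9]
finger_gap: 57.0
finger_force: 30.0
```

Run:
```python
from h import *
for n in['side','scene']:
    p,d,c=shot(n,n+'2');W=cloud(d,c);hsv=cv2.cvtColor(p,cv2.COLOR_RGB2HSV)
    y=(hsv[...,0]>20)&(hsv[...,0]<34)&(hsv[...,1]>140)&(hsv[...,2]>120)&(np.hypot(W[...,0]-445,W[...,1]+393)<90)
    if y.sum(): print(n,y.sum(),rect(W[y][:,:2]),np.median(W[y],0))
    y=(p.max(-1)<70)&(np.hypot(W[...,0]-445,W[...,1]+393)<90)&(abs(W[...,2])<15)
    if y.sum(): print(n,y.sum(),rect(W[y][:,:2]))
    m=(W[...,2]>26)&(W[...,2]<40)&(np.hypot(W[...,0]-533,W[...,1]+250)<75); print('stop',rect(W[m][:,:2]),m.sum())
    m=(W[...,2]>9)&(W[...,2]<40)&(np.hypot(W[...,0]-533,W[...,1]+250)<75); print('stop',rect(W[m][:,:2]),m.sum())
```

```text
stop (array([ 556.5, -255.8]), 28.8, 85.9, 'xdir', -28.5) 39
stop (array([ 557. , -256.1]), 30.0, 85.9, 'xdir', -28.5) 47
scene 213 (array([ 413.6, -411.6]), 55.0, 116.3, 'xdir', 22.4) [ 422.51883916 -420.00826564    2.26722401]
scene 59 (array([ 405.2, -408. ]), 65.3, 139.9, 'xdir', 23.1)
stop (array([0., 0.]), 0.0, 0.0, 'xdir', 0.0) 0
stop (array([0., 0.]), 0.0, 0.0, 'xdir', 0.0) 0
```

>>> jog_arm(plan=[0,0,0.05,0,0,0,0,-0.02,0.09,0,0,0,0.003,-0.616,0.1,0,0,20,0.003,-0.616,0.1,0,0,20,0.003,-0.616,0.1,0,0,20,0.003,-0.616,0.1,0,0,20,0.003,-0.616,0.1,0,0,20,0.003,-0.616,0.1,0,0,20,0.003,-0.616,0.1,0,0,20,0.003,-0.616,0.1,0,0,20,0.003,-0.616,0.1,0,0,20,0.003,-0.616,0.1,0,0,20,0.003,-0.616,0.1,0,0,20,0.003,-0.616,0.1,0,0,20,0.003,-0.616,0.1,0,0,20,0.003,-0.616,0.1,0,0,20,0.003,-0.616,0.1,0,0,20,0.003,-0.616,0.1,0,0,20])

```text
clock: 14.6
eef_pos: [443.6, -391.3, 109.1]
eef_rot: [-3.141, -0.0, 1.389]
wrist_force: [0.1, 0.7, -0.6]
finger_gap: 57.5
finger_force: 30.0
```

Run:
```python
from h import *
p,d,c,W=look('w8')
m=(W[...,2]>115)&(W[...,2]<150);m[:,:230]=0;m[:,420:]=0;m[285:]=0;print('cork',rect(W[m][:,:2]),m.sum())
```

```text
t 14.6 pos [ 443.6 -391.3  109.1] rpy [-180.    -0.    79.6] gap 57.5 ff 30.0 F [ 0.1  0.7 -0.6]
Y [316. 156.] [ 274  144   86   25 2091] (array([ 449.1, -352.9]), 21.6, 74.0, 'xdir', 79.8) z 3.5
O [120. 139.] [   23     0   213   299 10114] (array([ 296.4, -329.2]), 53.8, 265.0, 'xdir', 20.2) z 24.6
O [386.  35.] [ 338    0  108   85 4750] (array([ 519.4, -266.7]), 40.2, 69.5, 'xdir', -48.2) z 30.4
O [628. 104.] [619  83  21  41 219] (array([ 708.2, -355.8]), 15.6, 31.5, 'xdir', -8.0) z 9.0
O [249. 366.] [224 349  55  39 385] (array([ 345.7, -545.4]), 6.7, 73.0, 'xdir', -60.5) z 16.5
cork (array([ 446. , -377.2]), 61.2, 81.5, 'xdir', 79.9) 13711
```

View pics/w8.png

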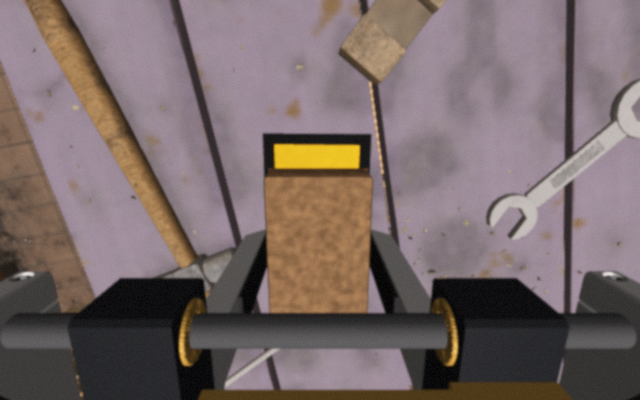

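Cork held aligned above the recess; its far yellow strip is at (316,156). I'll compare cork and recess edges in the tool frame.

Run:
```python
from h import *
z=np.load('pics/w8.npz');c=get_calibration('wrist');W=cloud(z['d'],c);p=z['p']
a=np.radians(79.6);ex=np.array([np.cos(a),np.sin(a)]);ey=np.array([ex[1],-ex[0]]);o=np.array([443.6,-391.3])
X=(W[...,:2]-o)@ex;Y=(W[...,:2]-o)@ey
for n,m in(('cork',(abs(W[...,2]-127)<4)&(np.abs(np.mgrid[0:400,0:640][1]-317)<58)&(np.mgrid[0:400,0:640][0]<225)),):
    print(n,np.percentile(X[m],[1,99,99.9]),np.percentile(Y[m],[0.5,99.5]))
hsv=cv2.cvtColor(p,cv2.COLOR_RGB2HSV);y=(hsv[...,0]>20)&(hsv[...,0]<34)&(hsv[...,1]>150)&(abs(W[...,2])<20)
print('rec',np.percentile(X[y],[1,99,99.9]),np.percentile(Y[y],[.5,99.5]))
```

```text
cork [19.0575977  44.33603066 44.52001733] [-27.62363805  27.25617085]
rec [28.09874019 49.41557385 50.22052423] [-38.36999371  35.53203846]
```

>>> jog_arm(plan=[-0.001,-0.001,-0.05,0,0,0,-0.001,-0.001,-0.08,0,0,0,-0.001,-0.001,-0.092,0,0,0,-0.001,-0.001,-0.0965,0,0,0,-0.001,-0.001,-0.0965,0,0,0,-0.001,-0.001,-0.0965,0,0,0])

```text
clock: 15.25
eef_pos: [443.0, -394.0, 13.9]
eef_rot: [3.14, 0.001, 1.388]
wrist_force: [0.8, 0.0, -1.6]
finger_gap: 57.1
finger_force: 30.0
```

>>> jog_arm(plan=[0,0,0,0,0,0,0,0,0,0,0,0,0,0,0,0,0,0,0,0,0,0,0,0,0,0,0.03,0,0,0,0,0,0.07,0,0,0,0,0,0.12,0,0,0,0,0,0.12,0,0,0], claw=0.085)

```text
clock: 16.05
eef_pos: [444.1, -395.7, 139.3]
eef_rot: [3.133, 0.006, 1.388]
wrist_force: [-0.0, -0.5, -0.1]
finger_gap: 85.4
finger_force: 0.0
```

Run:
```python
from h import *
look('w9')
```

```text
t 16.05 pos [ 444.1 -395.7  139.3] rpy [179.5   0.3  79.5] gap 85.4 ff 0.0 F [-0.  -0.5 -0.1]
Y [310. 175.] [ 275  136   79  110 2041] (array([ 440.7, -397.2]), 74.2, 111.6, 'xdir', -10.8) z 3.6
O [131. 133.] [  48    0  169  286 8491] (array([ 295.8, -320.2]), 24.6, 251.3, 'xdir', 11.6) z 24.5
O [377.  34.] [ 333    0  101   82 4158] (array([ 521.6, -264.8]), 40.1, 75.1, 'xdir', -48.4) z 30.3
O [599. 116.] [584 100  34  29 241] (array([ 711.8, -373.2]), 15.4, 36.8, 'xdir', 51.5) z 8.8
O [315. 195.] [ 283  145   64  102 6199] (array([ 442.1, -396.5]), 56.0, 93.6, 'xdir', -10.3) z 30.9
O [473. 291.] [456 278  35  35 516] (array([ 582.4, -530.8]), 17.2, 20.1, 'xdir', 12.5) z 31.3
O [205. 378.] [ 176  349   71   51 1395] (array([ 277. , -582.1]), 23.5, 61.3, 'xdir', -58.9) z 25.0
O [429. 370.] [ 409  349   46   41 1442] (array([ 532.2, -615.3]), 40.3, 60.6, 'xdir', -0.1) z 18.6
```

Cork seated (top 30.9, centred within 1.5 mm). On to the stop block, staying on the robot's side of the knob.

>>> jog_arm(plan=[0.073,0.129,0.0,0,0,-38.6,0.073,0.129,0.0,0,0,-38.6,0.073,0.129,0.0,0,0,-38.6,0.073,0.129,0.0,0,0,-38.6,0.073,0.129,0.0,0,0,-38.6,0.073,0.129,0.0,0,0,-38.6,0.073,0.129,0.0,0,0,-38.6], claw=0.07)

```text
clock: 16.8
eef_pos: [514.8, -264.8, 131.6]
eef_rot: [-3.14, 0.0, 0.717]
wrist_force: [-0.8, -0.2, 0.4]
finger_gap: 70.0
finger_force: 0.0
```

Run:
```python
from h import *
p,d,c,W=look('w10')
```

```text
t 16.8 pos [ 514.8 -264.8  131.6] rpy [-179.9    0.    41.1] gap 70.0 ff 0.0 F [-0.8 -0.2  0.4]
Y [354. 291.] [309 267  90  46 788] (array([ 445.6, -375.1]), 68.5, 74.7, 'xdir', 79.2) z 3.7
O [611.   5.] [585   0  55  13 491] (array([ 787.8, -339.1]), 3.4, 23.8, 'xdir', 34.6) z 27.1
O [59. 93.] [  12   23   95  141 1409] (array([431.8, -33.1]), 13.1, 152.0, 'xdir', -89.9) z 9.1
O [631.  73.] [617  47  23  55 679] (array([ 768.1, -392.2]), 11.8, 27.1, 'xdir', -35.0) z 20.7
O [544. 100.] [533  75  28  44 254] (array([ 709.8, -357. ]), 18.9, 40.5, 'xdir', -16.0) z 8.9
O [323. 177.] [ 299  121   48  114 5083] (array([ 530.9, -256.2]), 39.9, 100.0, 'xdir', -48.4) z 30.6
O [ 13. 216.] [  0 191  35  44 898] (array([306.8, -59.5]), 19.9, 29.0, 'xdir', -6.6) z 21.5
O [355. 301.] [ 320  279   71   34 1366] (array([ 462.9, -359.4]), 26.4, 57.1, 'xdir', 41.3) z 30.3
O [382. 360.] [ 346  349   72   32 1309] (array([ 438.4, -418.2]), 50.8, 55.6, 'xdir', 79.5) z 30.8
O [234. 378.] [ 206  359   73   32 1090] (array([ 298.4, -330.4]), 16.1, 55.6, 'xdir', 11.2) z 23.5
```

View pics/w10.png

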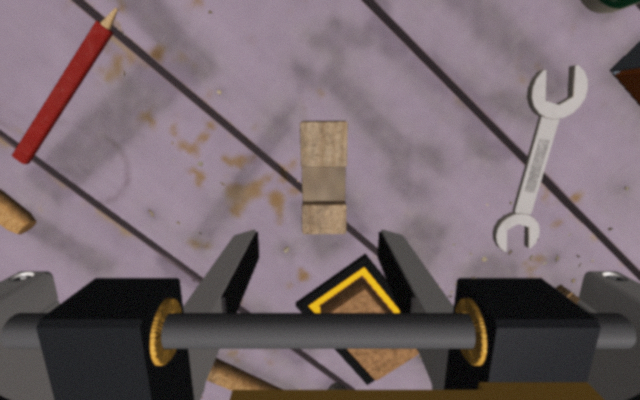

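The stop is at (323,177), aligned with the gripper, measured (531,-256). Go down and grip at its middle.

>>> jog_arm(plan=[0.017,0.01,-0.04,0,0,0.5,0.017,0.01,-0.085,0,0,0.5,0.017,0.01,-0.115,0,0,0.5,0.017,0.01,-0.126,0,0,0.5,0.017,0.01,-0.126,0,0,0.5])

```text
clock: 17.35
eef_pos: [531.6, -254.8, 5.4]
eef_rot: [-3.139, 0.001, 0.723]
wrist_force: [-0.8, 0.9, 0.8]
finger_gap: 70.2
finger_force: 0.0
```

>>> jog_arm(plan=[0,0,0,0,0,0,0,0,0,0,0,0,0,0,0,0,0,0,0,0,0,0,0,0,0,0,0,0,0,0,0,0,0,0,0,0], claw=0.03, force=35)

```text
clock: 17.95
eef_pos: [532.6, -255.0, 7.3]
eef_rot: [3.141, -0.0, 0.723]
wrist_force: [-1.4, -0.6, 6.2]
finger_gap: 39.4
finger_force: 35.0
```

>>> jog_arm(plan=[0,0,0.04,0,0,0,-0.02,0.01,0.075,0,0,0,-0.09,0.05,0.09,0,0,0,-0.09,0.05,0.09,0,0,0,-0.09,0.27,0.09,0,0,49.4,-0.09,0.27,0.09,0,0,49.4,-0.09,0.27,0.09,0,0,49.4,-0.09,0.27,0.09,0,0,49.4,-0.09,0.27,0.09,0,0,49.4,0.08,0.427,0.09,0,0,49.4,0.08,0.427,0.09,0,0,49.4,0.08,0.427,0.09,0,0,49.4,0.08,0.427,0.09,0,0,49.4,0.08,0.427,0.09,0,0,49.4,0.08,0.427,0.09,0,0,49.4,0.08,0.427,0.09,0,0,49.4,0.08,0.427,0.09,0,0,49.4])

```text
clock: 19.65
eef_pos: [611.6, 171.5, 96.4]
eef_rot: [-3.141, 0.0, 1.584]
wrist_force: [-0.0, -0.6, -0.9]
finger_gap: 39.2
finger_force: 35.0
```

Run:
```python
from h import *
s=st();p,d,c=shot('wrist','w11');W=cloud(d,c)
a=s['eef_rot'][2];ex=np.array([np.cos(a),np.sin(a)]);ey=np.array([ex[1],-ex[0]]);o=s['eef_pos'][:2]
X=(W[...,:2]-o)@ex;Y=(W[...,:2]-o)@ey
v,u=np.mgrid[0:400,0:640]
m=(abs(W[...,2]-120)<6)&(abs(u-317)<50)&(v<235)
print('stop',m.sum(),np.percentile(X[m],[1,99,99.9]),np.percentile(Y[m],[0.5,99.5]),np.median(W[m][:,2]))
hsv=cv2.cvtColor(p,cv2.COLOR_RGB2HSV);y=(hsv[...,0]>20)&(hsv[...,0]<34)&(hsv[...,1]>150)&(abs(W[...,2])<20)&(abs(Y)<45)&(X<75)
print('rec',y.sum(),np.percentile(X[y],[1,99,99.9]),np.percentile(Y[y],[.5,99.5]),rect(W[y][:,:2]))
```

```text
t 19.65 pos [611.6 171.5  96.4] rpy [-180.     0.    90.8] gap 39.2 ff 35.0 F [-0.  -0.6 -0.9]
stop 5294 [15.84641331 48.36573465 48.52360415] [-19.73242428  19.65080192] 119.19200106372917
rec 2689 [-184.06629927   58.61414943   59.41763975] [-28.04298782  29.14727438] (array([613.3, 105. ]), 66.6, 253.5, 'xdir', -1.2)
```

View pics/w11.png

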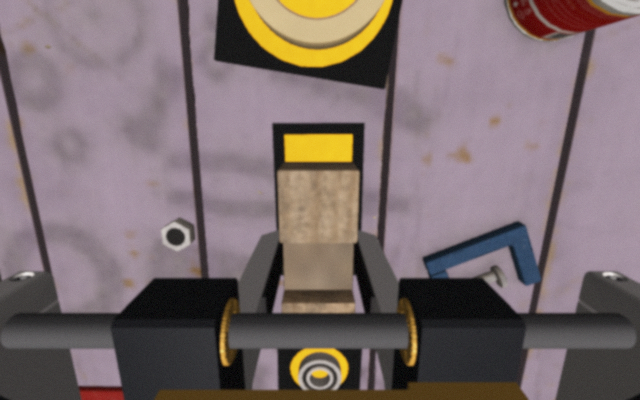

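Stop held flat and aligned; the far-edge gap shows it should go about 2 mm further in +y.

>>> jog_arm(plan=[0,0.002,-0.045,0,0,0,0,0.002,-0.07,0,0,0,0,0.002,-0.082,0,0,0,0,0.002,-0.0865,0,0,0,0,0.002,-0.0865,0,0,0,0,0.002,-0.0865,0,0,0])

```text
clock: 20.3
eef_pos: [612.9, 174.1, 11.4]
eef_rot: [3.14, -0.0, 1.584]
wrist_force: [-0.7, 0.8, -1.5]
finger_gap: 39.8
finger_force: 35.0
```

>>> jog_arm(plan=[0,0,0,0,0,0,0,0,0,0,0,0,0,0,0,0,0,0,0,0,0,0,0,0,0,0,0.03,0,0,0,0,0,0.07,0,0,0,0,0,0.12,0,0,0,0,0,0.16,0,0,0,-0.04,0.04,0.18,0,0,0,-0.04,0.06,0.18,0,0,0,-0.04,0.06,0.18,0,0,0], claw=0.065)

```text
clock: 21.4
eef_pos: [571.3, 236.9, 191.3]
eef_rot: [3.14, -0.001, 1.588]
wrist_force: [-0.0, -0.3, -0.4]
finger_gap: 64.9
finger_force: 0.0
```

Run:
```python
from h import *
p,d,c,W=look('w12')
def fit(P):
    A=np.c_[2*P,np.ones(len(P))];s=np.linalg.lstsq(A,(P**2).sum(1),rcond=None)[0];return s[:2].round(1),np.sqrt(s[2]+s[:2]@s[:2]).round(1)
r=np.hypot(W[...,0]-606,W[...,1]-343)
hsv=cv2.cvtColor(p,cv2.COLOR_RGB2HSV);y=(hsv[...,0]>20)&(hsv[...,0]<34)&(hsv[...,1]>150)&(abs(W[...,2])<20)&(r<70)
v,u=np.nonzero(y);h=cv2.convexHull(np.c_[u,v])[:,0];P=W[h[:,1],h[:,0]][:,:2];print('rec',fit(P[np.hypot(*(P-[606,342]).T)>54]))
m=(W[...,2]>24)&(W[...,2]<34)&(r<75);v,u=np.nonzero(m);h=cv2.convexHull(np.c_[u,v])[:,0];print('ring',fit(W[h[:,1],h[:,0]][:,:2]),np.nanpercentile(W[m][:,2],[2,50,98]))
for k in range(8):
    a=k*np.pi/4; q=m&(np.abs(np.angle(np.exp(1j*(np.arctan2(W[...,1]-346,W[...,0]-608)-a))))<.3);print(k*45,np.nanmedian(W[q][:,2]).round(1),end='; ')
```

```text
t 21.4 pos [571.3 236.9 191.3] rpy [ 1.799e+02 -1.000e-01  9.100e+01] gap 64.9 ff 0.0 F [-0.  -0.3 -0.4]
Y [330. 110.] [ 295   31  110  112 1665] (array([594. , 326.1]), 82.8, 120.6, 'xdir', 52.2) z 3.5
Y [355.  79.] [ 320   43   70   74 3974] (array([608.6, 346.6]), 70.9, 73.0, 'xdir', 47.5) z 3.5
Y [339. 221.] [ 327  188   50   92 1076] (array([611.8, 172.1]), 56.3, 117.0, 'xdir', 1.3) z 3.7
O [90. 15.] [  19    0  136   44 3798] (array([349.1, 392.5]), 30.8, 97.4, 'xdir', -79.6) z 22.7
O [237.  55.] [ 205   19   66   74 1582] (array([489.5, 364.9]), 20.6, 71.3, 'xdir', 40.6) z 22.7
O [358.  74.] [ 304   20  106  113 5382] (array([608., 346.]), 104.1, 104.3, 'xdir', 0.9) z 28.1
O [502.  90.] [ 485   46   51   82 1398] (array([760.7, 338. ]), 30.4, 74.6, 'xdir', 5.3) z 38.6
O [636.  84.] [630  54  10  52 305] (array([898.9, 348.8]), 7.4, 46.3, 'xdir', 14.2) z 14.5
O [ 51. 150.] [  10  113   85   76 3282] (array([284.7, 267.4]), 80.3, 81.4, 'xdir', -71.6) z 19.4
O [353. 239.] [ 334  195   40   91 3243] (array([612.5, 172.9]), 40.0, 99.5, 'xdir', 0.9) z 33.4
O [104. 247.] [  92  215   24   68 1243] (array([321.6, 152.4]), 21.8, 85.3, 'xdir', -4.2) z 14.2
O [468. 271.] [ 427  251   81   52 1191] (array([754.6, 122. ]), 41.4, 88.5, 'xdir', -65.0) z 12.8
O [348. 362.] [332 349  33  28 664] (array([ 6.15e+02, -2.00e-01]), 41.3, 41.6, 'xdir', -88.0) z 14.5
rec (array([605.3, 340.8]), np.float64(60.7))
ring (array([607.8, 345.6]), np.float64(52.4)) [25.77528709 27.53240046 29.16606965]
0 27.5; 45 27.5; 90 27.5; 135 27.6; 180 27.6; 225 27.5; 270 27.6; 315 27.5;
```

View pics/w12.png

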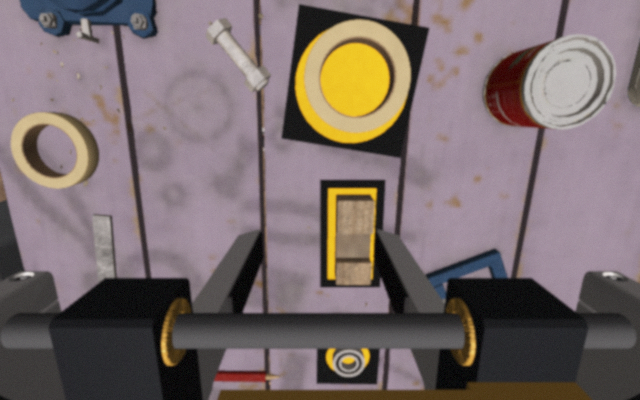

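All four lie flat in their recesses: the ring's top is level at 27.5 mm all round, the stop's at 33.4, the bearing's at 14.5 and the cork's at about 30.9. The gripper is clear, so I'm handing in.

```bash
python3 -c "
from cell import manip
print(manip.sign_off())"
```

```text
the job is handed in; nothing more can be done
None
```

The tape roll, ball bearing, cork block and notched stop each lie flat and released in their own recess; the job was handed in at about 21 s on the robot clock, and the hand-in gave no verdict.

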